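First cross pair of a pump cover's wing bolts

ROBOT

A 6-joint arm with a two-finger parallel gripper is mounted at the origin on the work surface. World frame = base frame: x ahead of the robot, y to its left, z up, the work surface at z = 0. Lengths are in m, angles in degrees, forces in N, time in s.
With the tool pointing down it reaches from about 0.35 to 0.925 m from the base axis. Payload 6.4 kg.
Tool frame: the origin (TCP) lies between the finger pads; the fingertips stand 22 mm ahead of it and the grasp point (between the pads) lies 3 mm ahead of it; z points along the fingers, y is the line along which they close (so a half turn about z gives the same grasp; the last joint's range is limited). The gripper opens to 85 mm and grips with 20 to 120 N. Pads are 22 mm wide; open, the fingers measure 114 mm over their backs; the gripper's body (76 mm by 85 mm) begins 54 mm behind the grasp point. The pads swing forward as they close: fully open they stand 13 mm farther back than shut.
Start: joints at [63.077, 14.043, 89.255, -0, 76.702, -9.975], TCP at [0.189, 0.622, 0.253] pointing down, gripper open.
Joint ranges: [-179.41, 179.41], [-58.25, 129.5], [7.25, 145.43], [-54.29, 234.29], [11.92, 165.04], [-157.13, 157.13]. Speed limits (degrees/s): [147.25, 147.25, 180, 180, 180, 180].

INTERFACE

Orientations are given as [roll, pitch, yaw] about the fixed x, y, z axes, in that order (R = Rz(yaw) Ry(pitch) Rx(roll)).
In Python, from rig import read_state, vision, ctrl gives the robot as it stands.
- The arm moves only by the tool jog_arm, never from a script. Its argument "moves" is a list that holds one entry, the list of rows, each a list of 7 numbers: the opening, from 0 (shut) to 1 (fully open), then the shift along the tool's x, y, z in cm, then the turn, a rotation vector about the tool's x, y, z in degrees. A call has 1 to 20 rows; each row shifts and turns the commanded pose from where the row before left it, along the tool's axes as they then stand; what a row does not reach is not made up. A row lasts 1/8 s, in which the tool goes at most 62.5 mm and 10.7 degrees, less where a joint would pass 70% of its speed; a pose out of reach is approached as far as the arm can. A call is refused whole if a number of a shift passes 6.25 or a number of a turn 10.7, either way. A call with a gripper value outside its range is refused whole. The fingers move at their own pace and stop on an object; "squeeze" is the grip in N (left out, the last holds). Time passes only in rows, so rows that do not move let the fingers close. It gives the time, the measured TCP pose, the force, the opening and the grip force at its end, in the units of the state.
- read_state(): the state, without advancing time (a new reading comes with each control period).
- vision.get_image(name): name is "scene" or "side" or "wrist"; returns the picture (480x640x3 uint8, red, green, blue); there is no depth.
- vision.camera_params(name): a dict with "mtx" (3x3 intrinsics, pixels), "R" (3x3) and "t" (3): a world point X has camera coordinates R X + t. Camera axes: x right, y down, z forward; pixel columns grow to the right and rows downward; lengths in m; the calibration is good to about 2 mm. A picture is of the moment at which its call begins: read the wrist's pose just before it. camera_params takes no time and is no camera call; for the wrist camera it gives the pose at the moment of the call.
- ctrl.finish_job(): hands the job in; it is judged then, once.
The state is a dict: "time_s": time; "joint_pos": joint angles; "dq": joint speeds; "joint_efforts": joint torques, N m; "position": TCP position; "orientation": TCP orientation; "wrist_force": force on the tool from outside, world axes, zero at the start; "ft_torque": the same for the moment, N m; "finger_gap": finger opening in m; "grip_force": force on a finger pad.
Only numpy, scipy, OpenCV 4.12 (cv2) and the standard library are available. Lean on these libraries where they do the work, as an engineer would, in place of code of your own. Each camera call takes 0.05 s, during which the arm holds its last target. There are 200 camera calls.

TASK

Begin the first tightening pass on the pump cover, in cross order and only a little: with the fork-footed T-handle wrench, turn the wing bolt beside the filler neck about an eighth of a turn clockwise (seen from above), then the bolt diagonally across from it by the same amount. Leave the other two bolts as they are, keep the fingers off the pump, and leave the wrench standing upright on the second bolt, let go.

Things in the scene. Friction and masses are not known exactly. Their poses are not given: they have to be found in the camera images.
- wrench: Steel T-handle wrench with forked foot, upright on bench. Origin: centre of underside, z up. Dark handle bar along x 110 long, 14 wide, 16 tall, its middle 108 mm up; shaft 14 thick; yoke 40 x 36 mm at 24-36 mm; two foot plates 40 long, 7 thick, with a slot along x between them, 22 wide, 24 deep, open at the ends. The similar T-handle with a round foot is a bystander. 0.35 kg.
- pump: Fixed dark pump crankcase, any yaw, foot 180 mm square; 150 mm square aluminium cover, flat top 100 mm above the origin (centre of underside, z up). Wing bolts on it at x, y = a (50, 50), b (-50, 50), c (-50, -50), d (50, -50) mm, the wings starting along the diagonals within 6 degrees. Filler neck: post 36 mm wide with black cap, 130 mm tall, at (94, 94), outside the corner at a.
- bolt_a (a joint): Angle (rad) of the wing bolt beside the filler neck, turned first. Its head is an upright flat wing 44 long, 10 wide, 18 mm tall. 0 = wing along the cover's diagonal, positive = clockwise from above (tightening). Turns with 0.12 N m and stays where left. The wrench's slot goes over the wing, lengthwise, plates just above or on the cover.
- bolt_c (a joint): Angle (rad) of the like wing bolt diagonally across from bolt a, turned second; same meaning. With the 12 mm side play of the slot a bolt follows only after the wrench has turned some 16 degrees: 60 degrees of wrench give about 45 of bolt. The wrench, let go over the bolt, stands on the cover by itself.
- bolt_b (a joint): Angle (rad) of the like wing bolt b, a neighbour of a, to be left as it is; same meaning.
- bolt_d (a joint): Angle (rad) of the like wing bolt d, the other neighbour of a, to be left as it is; same meaning.
There are look-alikes about, which are no part of the job. Leave any blue or purple look-alike of the wrench alone.

How it is judged (in metres and radians):
On the way, in this order (a step that is already met when the one before it is completed fails the run):
1. the bolt beside the filler neck is turned clockwise about an eighth of a turn (to 0.40-1.25 rad) while the other three are still as they were (value of joint bolt_a between 0.4 and 1.25 rad and value of joint each of bolt_c, bolt_b, bolt_d below 0.25 rad), for 0.2 s.
2. then the bolt diagonally across is turned clockwise about an eighth of a turn (to 0.40-1.25 rad) (value of joint bolt_c between 0.4 and 1.25 rad), for 0.2 s.
At the end, for the whole second after the job is handed in: Bolts a and c each stand turned clockwise by 0.40 to 1.25 rad (about an eighth of a turn), bolts b and d are within 0.25 rad of 0, and the wrench stands at rest, upright within 0.2 rad, over bolt c: its origin within 15 mm of the bolt in the pump's x and y and less than 8 mm above the cover (all of step 2 and value of joint bolt_a between 0.4 and 1.25 rad and value of joint bolt_b between -0.25 and 0.25 rad and value of joint bolt_d between -0.25 and 0.25 rad and angle between wrench's own z axis and vertical below 0.2 rad and x of wrench in the frame of pump between -0.065 and -0.035 m and y of wrench in the frame of pump between -0.065 and -0.035 m and z of wrench in the frame of pump below 0.108 m and linear speed of wrench below 0.02 m/s); the robot touches nothing.
It fails at once if the fingers touch the pump or its bolts (more than 2 N): the bolts are to be turned with the wrench (contact force between the fingers and pump above 2 N).
It fails at once if a bolt of the pair is overtightened, past 1.4 rad (value of joint any of bolt_a, bolt_c above 1.4 rad).
It also fails if it takes over 48 s, if anything falls off the work surface, if the arm or the gripper's body presses on something with over 40 N, if the wrist force passes 120 N, or if a joint passes its speed limit or range.

## Working session

There is one attempt and no reset: what is moved stays moved. The work goes in short steps, Python scripts to look and compute and a tool call to move; the robot and the scene stay as the last step left them, time stands still between calls to the robot, and variables do not carry over. Pictures are saved under pics/ and viewed, at most 10 in all, crops included, and the job is handed in when it is done.

Besides the shell and the picture viewer there is one more tool, called after ">>>" in YAML: its name, and indented under it one key for each argument. jog_arm: Moves the arm, as the interface text tells. Its arguments: {"type":"object","properties":{"moves":{"type":"array","items":{"type":"array","items":{"type":"array","items":{"type":"number"}}}},"squeeze":{"type":"number"}},"required":["moves"]}

```bash
mkdir -p pics; ls; python3 - <<'E'
from rig import read_state, vision, ctrl
import cv2, numpy as np
ims=[]
for n in ["scene","side"]:
    im=vision.get_image(n); cv2.imwrite(f"pics/{n}0.png",im[:,:,::-1])
    p=vision.camera_params(n); print(n,p["mtx"].tolist(),(-p["R"].T@p["t"]).round(3),p["R"].round(3).tolist())
print(read_state())
E
```

```text
pics
scene [[521.5934918986179, 0.0, 319.0408427641138], [0.0, 521.5934918986179, 236.3850522108874], [0.0, 0.0, 1.0]] [1.118 0.291 0.828] [[-0.522, 0.853, 0.017], [0.58, 0.369, -0.726], [-0.625, -0.369, -0.687]]
side [[563.3091380445273, 0.0, 326.90112744661667], [0.0, 563.3091380445273, 238.4583683028627], [0.0, 0.0, 1.0]] [-0.068 -0.876  0.956] [[0.836, -0.549, 0.0], [-0.37, -0.563, -0.739], [0.406, 0.618, -0.673]]
{'time_s': 0.1, 'joint_pos': array([ 6.30760288e+01,  1.40811295e+01,  8.93192042e+01,  6.13167270e-04,
        7.67006803e+01, -9.97502682e+00]), 'dq': array([-0.06450352, -0.13327544, -0.04907442, -0.02572631,  0.05034161,
       -0.06241372]), 'joint_efforts': array([ 8.69745782e-04, -4.30674398e+01, -3.27129579e+01, -8.80234552e-06,
        2.82049361e-03,  2.01433025e-06]), 'position': array([0.18926307, 0.62134736, 0.25226719]), 'orientation': array([-1.79900616e+02, -1.80849706e-02,  1.63050898e+02]), 'wrist_force': array([ 0.1268817 ,  0.13331392, -0.23611872]), 'ft_torque': array([0.02612253, 0.05549681, 0.04436721]), 'grip_force': 0.0, 'finger_gap': 0.08527109089961325}
```

View pics/scene0.png

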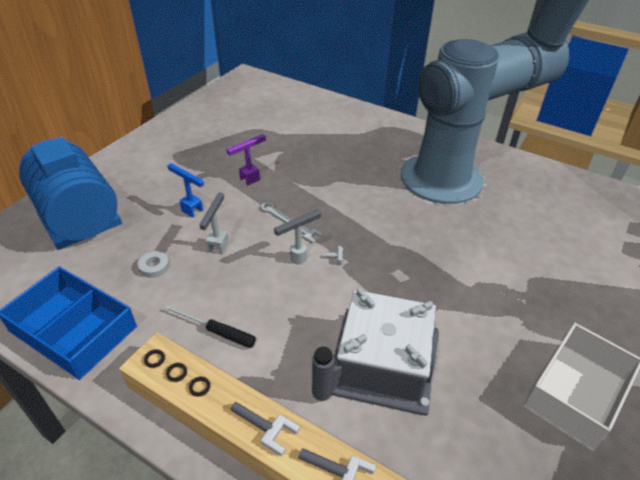

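View pics/side0.png

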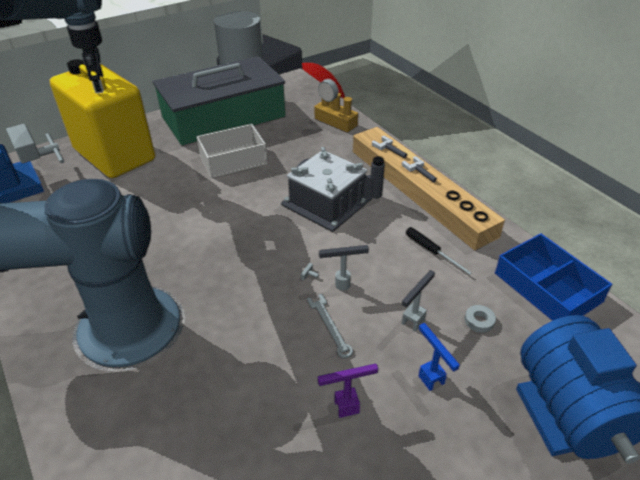

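The two views show the fork-footed wrench at scene (213,225) / side (417,300). The round-footed look-alike is at scene (298,240). The pump is at scene (388,345), with its filler cap at scene (323,355), so bolt a is the wing at about (355,343) and bolt c the one at about (422,310). Next I'll measure these.

```bash
cat > h.py <<'E'
import cv2, numpy as np
from rig import read_state, vision, ctrl
def ray(p,uv):
    d=p["R"].T@np.linalg.inv(p["mtx"])@np.array([uv[0],uv[1],1.]); return -p["R"].T@p["t"],d
def onz(p,uv,z):
    c,d=ray(p,uv); return c+d*(z-c[2])/d[2]
def proj(p,X):
    q=p["mtx"]@(p["R"]@np.asarray(X,float)+p["t"]); return q[:2]/q[2]
def tri(ps,uvs):
    A=np.zeros((3,3));b=np.zeros(3)
    for p,uv in zip(ps,uvs):
        c,d=ray(p,uv); d/=np.linalg.norm(d); M=np.eye(3)-np.outer(d,d); A+=M;b+=M@c
    return np.linalg.solve(A,b)
E
python3 - <<'E'
from h import *
ps={n:vision.camera_params(n) for n in("scene","side")}
def comp(m,seed):
    n,l,s,c=cv2.connectedComponentsWithStats(m.astype(np.uint8)); ids=[i for i in range(1,n) if s[i,4]>30]
    i=min(ids,key=lambda i:np.hypot(*(c[i]-seed))); return (l==i).astype(np.uint8)
S={}
for n,bar,cov,cap in(("scene",(212,211),(390,330),(323,356)),("side",(418,289),(325,172),(377,162))):
    im=cv2.imread(f"pics/{n}0.png"); hsv=cv2.cvtColor(im,cv2.COLOR_BGR2HSV).astype(int)
    x,y=bar; m=np.zeros(im.shape[:2],bool); m[y-28:y+28,x-28:x+28]=True
    dark=(hsv[...,2]<95)&m
    b=comp(dark,bar); r=cv2.minAreaRect(cv2.findNonZero(b)); print(n,"bar",b.sum(),r)
    (cx,cy),(w,h),a=r; v=np.array([np.cos(np.radians(a)),np.sin(np.radians(a))]) if w>h else np.array([-np.sin(np.radians(a)),np.cos(np.radians(a))])
    S[n]=(np.array([cx,cy]),v)
    for s in(-1,1): print(onz(ps[n],(cx,cy)+s*v*max(w,h)/2,.108).round(3))
    m[:]=0; x,y=cov; m[y-55:y+50,x-65:x+65]=True
    c=comp((hsv[...,2]>150)&m,cov); hull=cv2.convexHull(cv2.findNonZero(c)); q=cv2.approxPolyDP(hull,6,True)[:,0]
    print("cover",c.sum(),q.tolist(),[onz(ps[n],k,.1)[:2].round(3).tolist() for k in q])
print("bar mid",tri(list(ps.values()),[S[n][0] for n in ps]))
print("cap",tri(list(ps.values()),[(323,354),(377,161)]))
a=cv2.imread("pics/scene0.png");b=cv2.imread("pics/side0.png")
A=cv2.resize(a[280:410,300:450],None,fx=2.6,fy=2.6,interpolation=2);B=cv2.resize(a[180:310,160:310],None,fx=2.6,fy=2.6,interpolation=2)
cv2.imwrite("pics/c1.png",np.hstack([A,B]))
E
```

```text
scene bar 86 ((213.03843688964844, 213.30767822265625), (6.227112770080566, 37.97661590576172), 37.87498474121094)
[ 0.47  -0.331  0.108]
[ 0.57  -0.31   0.108]
cover 8385 [[454, 379], [339, 358], [325, 319], [325, 275], [454, 311]] [[0.621, 0.252], [0.684, 0.078], [0.628, 0.018], [0.539, -0.036], [0.491, 0.202]]
side bar 478 ((416.8908386230469, 296.9661865234375), (22.55335807800293, 57.462032318115234), 48.179832458496094)
[ 0.571 -0.327  0.108]
[ 0.432 -0.359  0.108]
cover 1564 [[361, 173], [332, 196], [287, 175], [320, 151], [360, 163]] [[0.661, 0.071], [0.545, 0.032], [0.496, 0.168], [0.627, 0.215], [0.685, 0.109]]
bar mid [ 0.50930268 -0.33339819  0.09266896]
cap [0.70514592 0.06102593 0.12575381]
```

View pics/c1.png

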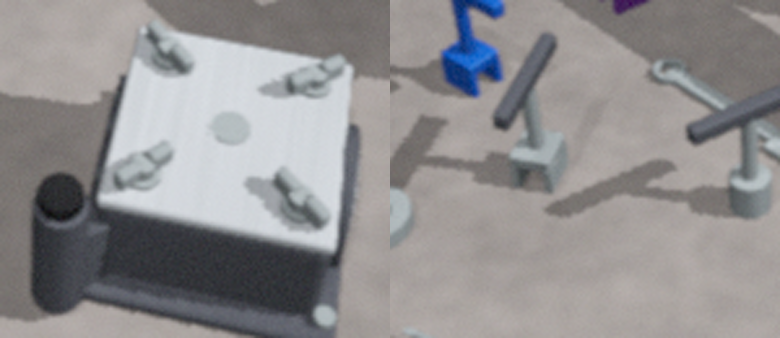

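```bash
python3 - <<'E'
from h import *
p=vision.camera_params("scene")
for uv in[(353.1,290.8),(435.4,306.9),(427.7,373.5),(337.3,356.9)]: print(onz(p,uv,.1).round(3))
f=lambda x,y:(x/2.6+300,y/2.6+280)
for k,uv in dict(a=(143,165),b=(170,47),c=(316,75),d=(301,196)).items(): print(k,onz(p,f(*uv),.109).round(3))
e=[onz(p,uv,.108).round(3) for uv in[(220.8,194.6),(202.3,226.9)]]; print(e,(e[0]+e[1])/2,np.degrees(np.arctan2(*(e[0]-e[1])[1::-1])))
w=vision.camera_params("wrist"); s=read_state(); from scipy.spatial.transform import Rotation as Ro
R=Ro.from_euler('xyz',s['orientation'],degrees=True).as_matrix()
print("cam in tool",R.T@((-w["R"].T@w["t"])-s['position']),"\n",(w["R"]@R).round(3),w["mtx"][0,0],"\ntool axes\n",R.round(3))
E
```

```text
[0.545 0.028 0.1  ]
[0.5   0.171 0.1  ]
[0.634 0.212 0.1  ]
[0.684 0.074 0.1  ]
a [0.651 0.089 0.109]
b [0.556 0.058 0.109]
c [0.525 0.153 0.109]
d [0.619 0.184 0.109]
[array([ 0.464, -0.346,  0.108]), array([ 0.566, -0.311,  0.108])] [ 0.515  -0.3285  0.108 ] -161.06099573975993
cam in tool [ 0.08239707 -0.00015509 -0.12060748] 
 [[ 0.     1.    -0.   ]
 [-0.948  0.    -0.317]
 [-0.317  0.     0.948]] 400.9086745393904 
tool axes
 [[-0.957  0.292 -0.001]
 [ 0.292  0.957 -0.002]
 [ 0.    -0.002 -1.   ]]
```

>>> jog_arm:
  moves:
    - [[1, -4.4, -3.03, 0, 0, 0, 0], [1, -4.4, -3.03, 0, 0, 0, 0], [1, -4.4, -3.03, 0, 0, 0, 0], [1, -4.4, -3.03, 0, 0, 0, 0], [1, -4.4, -3.03, 0, 0, 0, 0], [1, -4.4, -3.03, 0, 0, 0, 0], [1, -4.4, -3.03, 0, 0, 0, 0], [1, -4.4, -3.03, 0, 0, 0, 0], [1, -4.4, -3.03, 0, 0, 0, 0], [1, -4.4, -3.03, 0, 0, 0, 0], [1, -4.4, -3.03, 0, 0, 0, 0], [1, -4.4, -3.03, 0, 0, 0, 0], [1, 0, 0, 0, 0, 0, 0], [1, 0, 0, 0, 0, 0, 0]]

```text
time_s: 1.85
position: [0.5881, 0.1201, 0.2527]
orientation: [-180.0, -0.1, 163.0]
wrist_force: [-0.2, -0.3, -0.0]
finger_gap: 0.0852
grip_force: 0.0
```

```bash
python3 - <<'E'
from h import *
s=read_state(); p=vision.camera_params("wrist"); im=vision.get_image("wrist"); print(s['position'],s['orientation'])
cv2.imwrite("pics/w1.png",im[:,:,::-1]); np.savez("w1.npz",**p)
E
```

```text
[0.58812673 0.12010732 0.25269223] [-1.79990765e+02 -7.65478595e-02  1.63031624e+02]
```

View pics/w1.png

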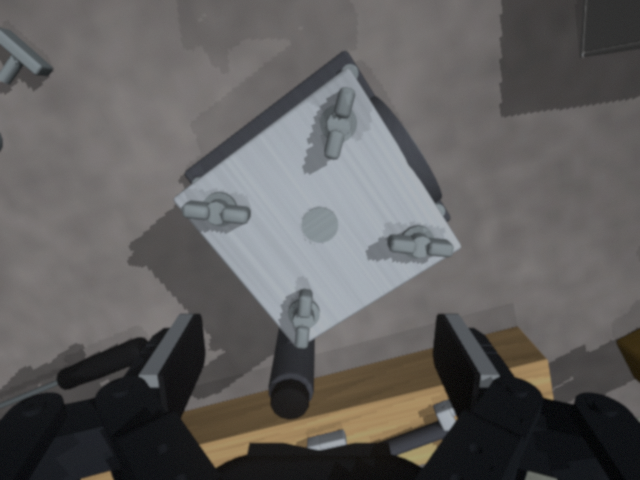

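Wrist view: cover corners near (350,68), (460,246), (305,345) and (177,203). The neck cap is at (290,395), bolt a at (304,318) and bolt c at (340,123), both wings along the diagonal.

```bash
python3 - <<'E'
from h import *
p=dict(np.load("w1.npz")); im=cv2.imread("pics/w1.png"); g=cv2.cvtColor(im,6)
m=np.zeros_like(g); m[60:350,170:470]=(g[60:350,170:470]>150)*255
m=cv2.morphologyEx(m,cv2.MORPH_OPEN,np.ones((5,5))); m=cv2.morphologyEx(m,cv2.MORPH_CLOSE,np.ones((25,25)))
c=max(cv2.findContours(m,0,2)[0],key=cv2.contourArea)[:,0]
W=np.array([onz(p,k,.1)[:2] for k in c],np.float32)*1000
r=cv2.minAreaRect(W); print(r); ctr=np.array(r[0])
print(cv2.boxPoints(r).round(1).tolist())
for n,e in dict(a=((305,292),(303,345)),c=((346,92),(333,155)),b=((390,242),(451,249)),d=((187,210),(248,214))).items():
    q=[onz(p,k,.115)[:2]*1000 for k in e]; d=q[1]-q[0]; mid=(q[0]+q[1])/2
    print(n,mid.round(1),"len",np.hypot(*d).round(1),"ang",np.degrees(np.arctan2(d[1],d[0])).round(1)%180, "from ctr",(mid-ctr).round(1))
print("plug",onz(p,(320,224),.1)[:2]*1000)
E
```

```text
((587.3010864257812, 121.58810424804688), (146.28733825683594, 146.64810180664062), 18.233867645263672)
[[494.8999938964844, 168.3000030517578], [540.7999877929688, 29.100000381469727], [679.7000122070312, 74.80000305175781], [633.7999877929688, 214.10000610351562]]
a [649.5  90.2] len 43.8 ang 160.5 from ctr [ 62.2 -31.4]
c [525.3 152.7] len 38.5 ang 151.9 from ctr [-62.   31.1]
b [618.4 183.8] len 42.5 ang 66.2 from ctr [31.1 62.2]
d [555.8  59.6] len 40.5 ang 69.2 from ctr [-31.5 -62. ]
plug [587.97485989 121.13884341]
```

>>> jog_arm:
  moves:
    - [[1, 0, 0, 0, 0, 0, -9], [1, 0, 0, 0, 0, 0, -9], [1, 0, 0, 0, 0, 0, -9], [1, 0, 0, 0, 0, 0, -9], [1, 2.69, -5.01, 0, 0, 0, 0], [1, 2.69, -5.01, 0, 0, 0, 0], [1, 2.69, -5.01, 0, 0, 0, 0], [1, 2.69, -5.01, 0, 0, 0, 0], [1, 2.69, -5.01, 0, 0, 0, 0], [1, 2.69, -5.01, 0, 0, 0, 0], [1, 2.69, -5.01, 0, 0, 0, 0], [1, 2.69, -5.01, 0, 0, 0, 0], [1, 0, 0, 0, 0, 0, 0], [1, 0, 0, 0, 0, 0, 0]]

```text
time_s: 3.65
position: [0.5162, -0.3277, 0.2531]
orientation: [180.0, 0.0, -160.9]
wrist_force: [0.3, -0.5, 0.2]
finger_gap: 0.0856
grip_force: 0.0
```

```bash
python3 - <<'E'
from h import *
s=read_state(); p=vision.camera_params("wrist"); im=vision.get_image("wrist"); print(s['position'],s['orientation'])
cv2.imwrite("pics/w2.png",im[:,:,::-1]); np.savez("w2.npz",**p)
E
```

```text
[ 0.5161743  -0.32770002  0.25310394] [ 1.79953442e+02  3.17248937e-03 -1.60880334e+02]
```

View pics/w2.png

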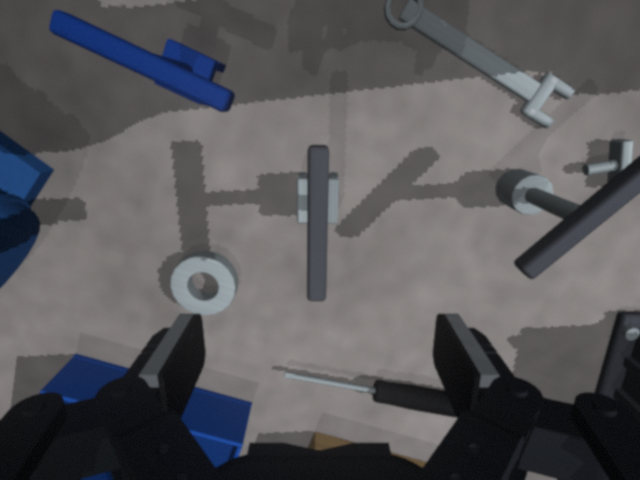

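The bar lies at (318,145)–(317,300), nearly along the tool x axis, over the square forked foot at (318,198).

```bash
python3 - <<'E'
from h import *
p=dict(np.load("w2.npz")); im=cv2.imread("pics/w2.png"); g=cv2.cvtColor(im,6)
m=np.zeros_like(g); m[135:310,300:336]=g[135:310,300:336]<95
n,l,st,_=cv2.connectedComponentsWithStats(m); i=1+np.argmax(st[1:,4]); print(st[i])
W=np.array([onz(p,(x,y),.116)[:2] for y,x in np.argwhere(l==i)],np.float32)*1000
r=cv2.minAreaRect(cv2.convexHull(W)); print(r)
s=read_state(); print((np.array(r[0])/1000-s['position'][:2]))
yw=np.radians(s['orientation'][2]); d=np.array(r[0])/10-s['position'][:2]*100
print("tool shift cm",d@[np.cos(yw),np.sin(yw)],d@[np.sin(yw),-np.cos(yw)])
E
```

```text
[ 300  145   36  156 3261]
((514.0096435546875, -328.6513977050781), (108.72639465332031, 22.612173080444336), 19.139808654785156)
[-0.00232874 -0.0013539 ]
tool shift cm 0.2644176159105721 -0.05142384606472261
```

>>> jog_arm:
  moves:
    - [[1, 0.26, -0.03, 2, 0, 0, 0], [1, 0, 0, 4, 0, 0, 0], [1, 0, 0, 4, 0, 0, 0], [1, 0, 0, 3, 0, 0, 0], [1, 0, 0, 1.3, 0, 0, 0], [1, 0, 0, 0, 0, 0, 0], [0, 0, 0, 0, 0, 0, 0], [0, 0, 0, 0, 0, 0, 0], [0, 0, 0, 0, 0, 0, 0], [0, 0, 0, 0, 0, 0, 0], [0, 0, 0, 0, 0, 0, 0], [0, 0, 0, 0, 0, 0, 0], [0, 0, 0, 0, 0, 0, 0], [0, 0, 0, 0, 0, 0, 0]]
  squeeze: 80

```text
time_s: 5.45
position: [0.5139, -0.3303, 0.1109]
orientation: [-180.0, 0.0, -160.9]
wrist_force: [-0.1, 0.5, 6.3]
finger_gap: 0.0127
grip_force: 79.1
```

>>> jog_arm:
  moves:
    - [[0, 0, 0, -2, 0, 0, 0], [0, 0, 0, -4, 0, 0, 0], [0, 0, 0, -4.5, 0, 0, 0], [0, 0, 0, -4, 0, 0, 0], [0, -3.32, 4.41, 0, 0, 0, 0], [0, -3.32, 4.41, 0, 0, 0, 0], [0, -3.32, 4.41, 0, 0, 0, 0], [0, -3.32, 4.41, 0, 0, 0, 0], [0, -3.32, 4.41, 0, 0, 0, 0], [0, -3.32, 4.41, 0, 0, 0, 0], [0, -3.32, 4.41, 0, 0, 0, 0], [0, -3.32, 4.41, 0, 0, 0, 0], [0, 0, 0, 0, 0, 0, 10.5], [0, 0, 0, 0, 0, 0, 10.5], [0, 0, 0, 0, 0, 0, 10.5], [0, 0, 0, 0, 0, 0, 10.5], [0, 0, 0, 0, 0, 0, 0], [0, 0, 0, 0, 0, 0, 0]]

```text
time_s: 7.7
position: [0.6493, 0.09, 0.2552]
orientation: [-180.0, -0.0, 157.2]
wrist_force: [-0.3, 0.9, -3.7]
finger_gap: 0.0124
grip_force: 78.7
```

```bash
python3 - <<'E'
from h import *
s=read_state(); p=vision.camera_params("wrist"); im=vision.get_image("wrist"); print(s['position'],s['orientation'],s['wrist_force'],s['joint_pos'])
np.savez("w3.npz",**p); o=[im[:,:,::-1]]
for n,(x,y) in(("scene",(355,310)),("side",(350,150))):
    i=vision.get_image(n); cv2.imwrite(f"pics/{n}3.png",i[:,:,::-1]); o.append(cv2.resize(np.ascontiguousarray(i[y-75:y+75,x-75:x+75,::-1]),(300,300),interpolation=2))
cv2.imwrite("pics/w3.png",o[0]); w=cv2.resize(o[0],(480,360))
c=np.zeros((600,790,3),np.uint8); c[:360,:480]=w; c[:300,485:785]=o[1]; c[300:600,485:785]=o[2]
cv2.imwrite("pics/c3.png",c)
E
```

```text
[0.64928276 0.08997604 0.25520004] [-1.79987556e+02 -2.43286109e-02  1.57197247e+02] [-0.26624511  0.92110633 -3.68098862] [-2.00062073e+00  1.46861609e+01  8.82850786e+01 -3.07097937e-03
  7.70559228e+01 -6.91971822e+01]
```

View pics/c3.png

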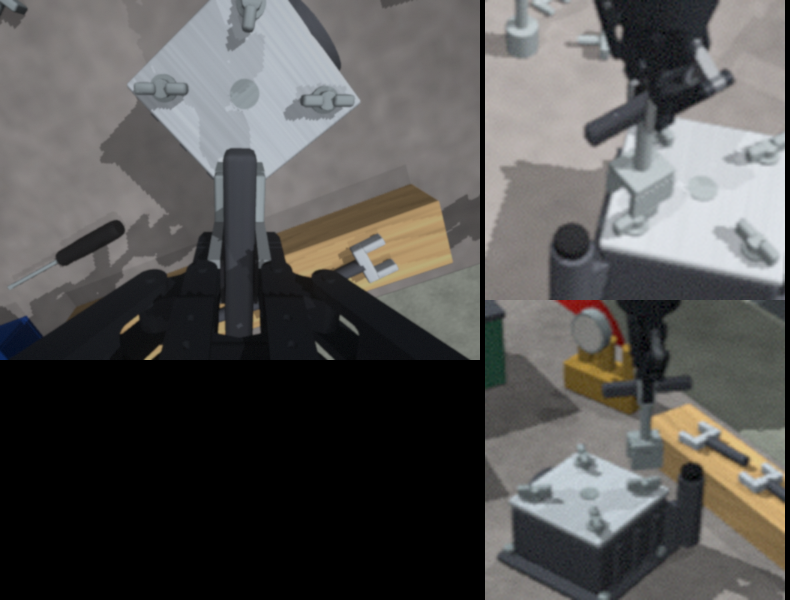

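>>> jog_arm:
  moves:
    - [[0, 0, 0, 1.5, 0, 0, 0], [0, 0, 0, 1, 0, 0, 0], [0, 0, 0, 0.7, 0, 0, 0], [0, 0, 0, 0.5, 0, 0, 0], [0, 0, 0, 0.4, 0, 0, 0], [0, 0, 0, 0, 0, 0, 0]]

```text
time_s: 8.6
position: [0.6494, 0.09, 0.2141]
orientation: [-180.0, -0.0, 157.1]
wrist_force: [-0.9, -0.1, -4.2]
finger_gap: 0.0125
grip_force: 78.7
```

>>> jog_arm:
  moves:
    - [[0, 0, 0, 0, 0, 0, 8], [0, 0, 0, 0, 0, 0, 8], [0, 0, 0, 0, 0, 0, 8], [0, 0, 0, 0, 0, 0, 8], [0, 0, 0, 0, 0, 0, 8], [0, 0, 0, 0, 0, 0, 8], [0, 0, 0, 0, 0, 0, 8], [0, 0, 0, 0, 0, 0, 8], [0, 0, 0, 0, 0, 0, 0], [0, 0, 0, 0, 0, 0, 0]]

```text
time_s: 9.85
position: [0.6503, 0.0903, 0.215]
orientation: [179.8, -0.0, 93.2]
wrist_force: [3.1, 1.9, -3.8]
finger_gap: 0.0125
grip_force: 78.6
```

>>> jog_arm:
  moves:
    - [[0, 0, 0, 0, 0, 0, -5], [0, 0, 0, 0, 0, 0, -5], [0, 0, 0, -1.5, 0, 0, 0], [0, 0, 0, -3, 0, 0, 0], [0, 0, 0, -2, 0, 0, 0], [0, 0, 0, 0, 0, 0, 0]]

```text
time_s: 10.6
position: [0.6505, 0.0899, 0.2824]
orientation: [179.7, 0.1, 103.0]
wrist_force: [1.1, -0.4, -3.8]
finger_gap: 0.0126
grip_force: 78.8
```

```bash
python3 - <<'E'
from h import *
s=read_state(); print(s['position'],s['orientation'])
i=vision.get_image("scene")[:,:,::-1]; A=cv2.resize(np.ascontiguousarray(i[270:410,310:460]),None,fx=2.6,fy=2.6,interpolation=2)
i=vision.get_image("side")[:,:,::-1]; B=cv2.resize(np.ascontiguousarray(i[110:250,270:420]),None,fx=2.6,fy=2.6,interpolation=2)
cv2.imwrite("pics/c4.png",np.hstack([A,B]))
E
```

```text
[0.6505336  0.08988112 0.28244483] [1.79735257e+02 8.71410470e-02 1.03033168e+02]
```

View pics/c4.png

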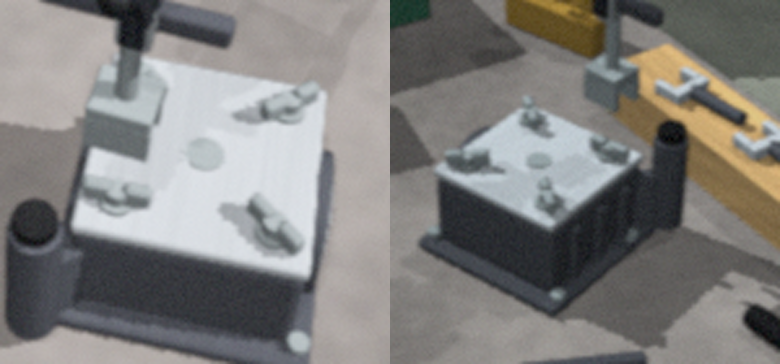

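```bash
python3 - <<'E'
from h import *
p=vision.camera_params("scene"); f=lambda x,y:(x/2.6+310,y/2.6+270)
for e in [((88,190),(150,195)),((262,112),(318,88))]:
    q=[onz(p,f(*k),.116)[:2] for k in e]; d=q[1]-q[0]; print(q,np.degrees(np.arctan2(d[1],d[0]))%180)
s=read_state(); y=np.radians(s['orientation'][2]); d=np.array([52.53,15.27])-s['position'][:2]*100
for yy in (y,np.radians(153)): print(d@[np.cos(yy),np.sin(yy)],d@[np.sin(yy),-np.cos(yy)])
E
```

```text
[array([0.66446353, 0.07494413]), array([0.64703056, 0.1097767 ])] 116.58701036813893
[array([0.54903282, 0.14239034]), array([0.51000311, 0.16608803])] 148.73510947644274
8.907815327086283 -10.646186454566168
13.881269611137142 -0.02852910411990844
```

>>> jog_arm:
  moves:
    - [[0, 0, 0, 0, 0, 0, -10], [0, 0, 0, 0, 0, 0, -10], [0, 0, 0, 0, 0, 0, -10], [0, 0, 0, 0, 0, 0, -10], [0, 0, 0, 0, 0, 0, -10], [0, 3, 0, 0, 0, 0, 0], [0, 4, 0, 0, 0, 0, 0], [0, 4, 0, 0, 0, 0, 0], [0, 2.88, 0, 0, 0, 0, 0], [0, 0, 0, 1.5, 0, 0, 0], [0, 0, 0, 1, 0, 0, 0], [0, 0, 0, 0, 0, 0, 0], [0, 0, 0, 0, 0, 0, 0]]

```text
time_s: 12.32
position: [0.5264, 0.1525, 0.2542]
orientation: [-180.0, -0.0, 153.0]
wrist_force: [-0.0, -0.1, -3.6]
finger_gap: 0.0123
grip_force: 78.6
```

>>> jog_arm:
  moves:
    - [[0, 0.1, 0, 1.5, 0, 0, 0], [0, 0, 0, 1, 0, 0, 0], [0, 0, 0, 0.7, 0, 0, 0], [0, 0, 0, 0.5, 0, 0, 0], [0, 0, 0, 0.35, 0, 0, 0], [0, 0, 0, 0, 0, 0, 0]]

```text
time_s: 13.08
position: [0.5248, 0.1534, 0.2137]
orientation: [-180.0, -0.0, 153.1]
wrist_force: [-0.4, 0.4, -3.6]
finger_gap: 0.0125
grip_force: 78.7
```

>>> jog_arm:
  moves:
    - [[0, 0, 0, 0, 0, 0, 8], [0, 0, 0, 0, 0, 0, 8], [0, 0, 0, 0, 0, 0, 8], [0, 0, 0, 0, 0, 0, 8], [0, 0, 0, 0, 0, 0, 8], [0, 0, 0, 0, 0, 0, 8], [0, 0, 0, 0, 0, 0, 8], [0, 0, 0, 0, 0, 0, 8], [0, 0, 0, 0, 0, 0, 0], [0, 0, 0, 0, 0, 0, 0], [0, 0, 0, 0, 0, 0, -5], [0, 0, 0, 0.1, 0, 0, 0], [0, 0, 0, 0.1, 0, 0, 0], [0, 0, 0, 0, 0, 0, 0]]

```text
time_s: 14.82
position: [0.5247, 0.1534, 0.2116]
orientation: [-180.0, -0.0, 94.0]
wrist_force: [-0.2, 0.2, -3.5]
finger_gap: 0.0124
grip_force: 78.7
```

>>> jog_arm:
  moves:
    - [[0, 0, 0, 0.06, 0, 0, 0], [0, 0, 0, 0.06, 0, 0, 0], [0, 0, 0, 0, 0, 0, 0]]

```text
time_s: 15.2
position: [0.525, 0.1534, 0.2109]
orientation: [180.0, -0.0, 94.1]
wrist_force: [-1.1, 0.2, -1.7]
finger_gap: 0.0128
grip_force: 79.0
```

Contact with the cover has begun, so I'll open gently.

>>> jog_arm:
  moves:
    - [[0.22, 0, 0, 0, 0, 0, 0], [0.4, 0, 0, 0, 0, 0, 0], [0.7, 0, 0, 0, 0, 0, 0], [1, 0, 0, 0, 0, 0, 0], [1, 0, 0, 0, 0, 0, 0], [1, 0, 0, 0, 0, 0, 0], [1, 0, 0, 0, 0, 0, 0], [1, 0, 0, 0, 0, 0, 0]]
  squeeze: 20

```text
time_s: 16.2
position: [0.5249, 0.1534, 0.2105]
orientation: [-180.0, -0.0, 94.1]
wrist_force: [0.2, -0.8, 0.0]
finger_gap: 0.0853
grip_force: 0.0
```

```bash
python3 - <<'E'
from h import *
i=vision.get_image("scene")[:,:,::-1]; A=cv2.resize(np.ascontiguousarray(i[250:390,330:480]),None,fx=2.6,fy=2.6,interpolation=2)
i=vision.get_image("side")[:,:,::-1]; B=cv2.resize(np.ascontiguousarray(i[85:225,250:400]),None,fx=2.6,fy=2.6,interpolation=2)
cv2.imwrite("pics/c5.png",np.hstack([A,B]))
E
```

```text
(no output)
```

View pics/c5.png

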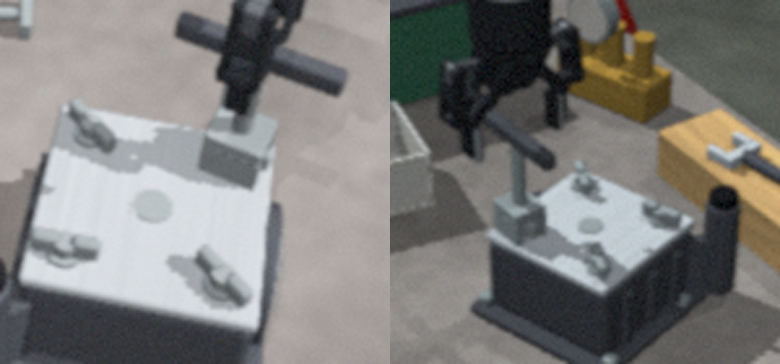

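The wrench stands upright and seated over bolt c (foot at crop (240,150)), with the fingers open around the bar. Retreating straight up.

>>> jog_arm:
  moves:
    - [[1, 0, 0, -1, 0, 0, 0], [1, 0, 0, -2, 0, 0, 0], [1, 0, 0, -4, 0, 0, 0], [1, 0, 0, -5, 0, 0, 0], [1, 0, 0, -3, 0, 0, 0], [1, 0, 0, 0, 0, 0, 0], [1, 0, 0, 0, 0, 0, 0]]

```text
time_s: 17.18
position: [0.5245, 0.1533, 0.3597]
orientation: [-179.9, 0.0, 94.0]
wrist_force: [0.8, -0.4, -0.6]
finger_gap: 0.0857
grip_force: 0.0
```

```bash
python3 - <<'E'
from h import *
s=read_state(); print(s['position'])
p=vision.camera_params("wrist"); np.savez("w6.npz",**p); w=vision.get_image("wrist")[:,:,::-1]; cv2.imwrite("pics/w6.png",w)
i=vision.get_image("scene")[:,:,::-1]; A=cv2.resize(np.ascontiguousarray(i[250:390,330:480]),(300,280),interpolation=2)
i=vision.get_image("side")[:,:,::-1]; B=cv2.resize(np.ascontiguousarray(i[85:225,250:400]),(300,280),interpolation=2)
c=np.zeros((560,800,3),np.uint8); c[:375,:500]=cv2.resize(w,(500,375)); c[:280,500:]=A; c[280:,500:]=B
cv2.imwrite("pics/c6.png",c)
E
```

```text
[0.52446679 0.1533288  0.35966728]
```

View pics/c6.png

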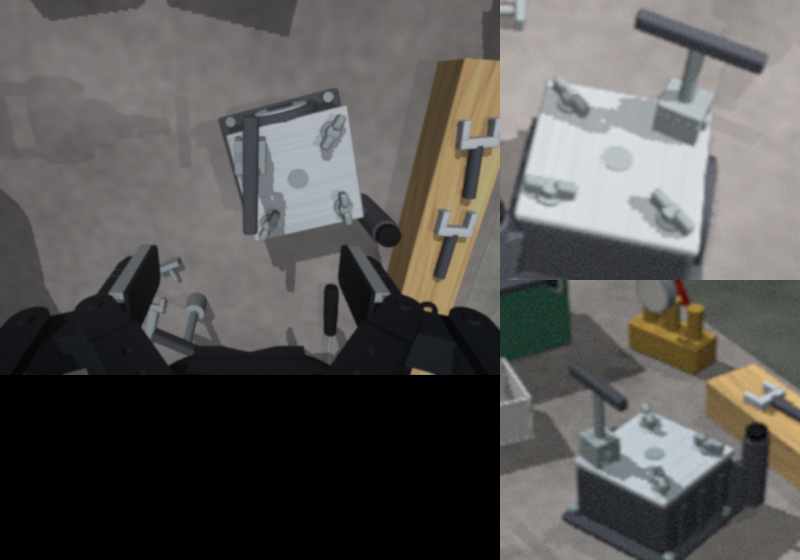

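```bash
python3 - <<'E'
from h import *
p=dict(np.load("w6.npz"))
for n,e in dict(a=((337,194),(350,222)),bar=((250,118),(250,233)),b=((323,149),(344,117)),d=((261,237),(278,212))).items():
    q=[onz(p,np.array(k)*1.28,.21 if n=="bar" else .116)[:2] for k in e]; d=q[1]-q[0]; print(n,(q[0]+q[1])/2,np.degrees(np.arctan2(d[1],d[0]))%180)
ctrl.finish_job()
E
```

```text
a [0.64718669 0.09064241] 121.77683617690562
bar [0.52472899 0.15010695] 94.13866802148637
b [0.61958545 0.18311777] 64.36293503074593
d [0.55620975 0.06123156] 63.270609920503766
the job is handed in; nothing more can be done
```

I turned bolt a, then bolt c, clockwise with the fork-footed wrench, left it standing upright on bolt c with the gripper clear, and handed the job in: a measures roughly 0.55–0.64 rad from the images, c (hidden under the wrench) should be about 0.7–0.8 rad, and b and d still look at their start angles.

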